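# Open the bench centrifuge and hold the red-capped tube at the front

### The arm

A 6-joint arm with a two-finger parallel gripper is mounted at the origin on a cart in front of the work surface, level with it; the furniture and walls round the work are solid. World frame = base frame: x ahead of the robot, y to its left, z up, the work surface at z = 0. Lengths are in m, angles in rad, forces in N, time in s.
With the tool pointing down it reaches from about 0.35 to 0.975 m from the base axis. Payload 7.1 kg.
Tool frame: the origin (TCP) lies midway between the tips of the shut fingers; the grasp point (between the pads) lies 19 mm behind it; z points along the fingers, x is the direction in which the jaws open and shut, and the axes are right-handed (so a half turn about z gives the same grasp; the last joint's range is limited). The gripper opens to 88 mm and grips with 3 to 60 N. Pads are 20 mm wide; open, the fingers measure 115 mm over their backs; the gripper's body (75 mm by 178 mm) begins 61 mm behind the grasp point.
Start: joints at [1.289, 0.423, 1.63, -0, 1.089, -0.019], TCP at [0.162, 0.604, 0.223] pointing down, gripper open.
Joint ranges: [-3, 3], [-0.9, 2.11], [0.09, 2.58], [-1.31, 4.45], [0.11, 2.69], [-2.54, 2.54]. Speed limits (rad/s): [2.39, 2.39, 3.01, 3.14, 3.14, 3.14].

### API

Orientations are given as a unit quaternion [w, x, y, z].
In Python, from station import move_pose, movel, movej, command_gripper, wait, inverse_kinematics, read_camera, camera_info, MotionError, job_done, get_time, get_joint_pos, get_qvel, get_effort, get_tcp_pos, get_ee_rot, get_ft_force, get_ft_torque, get_grip_width gives the robot as it stands. Calls block until the motion is done:
- move_pose(position, orientation): joint-space move of the TCP to a pose.
- movel(position, frame=None, v=0.15, until_force=None): straight line of the TCP; frame=None keeps the orientation; v is the mean speed in m/s. With until_force (N) it stops when the force on the tool has changed by that much, and returns True; else False.
- movej(angles): joint-space move.
- command_gripper(opening): opening from 0.0 (shut) to 1.0 (fully open); the grip force is fixed at half the most; returns when the fingers have stopped.
- wait(seconds).
- inverse_kinematics(position, orientation): joint angles nearest the present ones, or None.
- read_camera(name): name is "scene" or "top" or "wrist"; returns the picture (420x560x3 uint8, red, green, blue); there is no depth.
- camera_info(name): a dict with "intrinsics" (3x3 intrinsics, pixels), "T" (4x4, takes a point from camera to world coordinates); the wrist camera has in their place "tool_from_camera" (4x4, takes a point from camera to tool coordinates, whose origin is the TCP and whose axes are the tool frame's). Camera axes: x right, y up, looking along -z (the intrinsics and any distortion apply to the point x, -y, -z); pixel columns grow to the right and rows downward; lengths in m; the calibration is good to about 2 mm. A picture is of the moment at which its call begins: read the wrist's pose just before it. camera_info takes no time and is no camera call.
A pose or a line that the arm cannot do raises MotionError and nothing moves.
- job_done(): hands the job in, once; it reports no verdict.
Readings, each from a call of its own:
- get_time(): time.
- get_joint_pos(): joint angles.
- get_qvel(): joint speeds.
- get_effort(): joint torques, N m.
- get_tcp_pos(): TCP position.
- get_ee_rot(): TCP orientation.
- get_ft_force(): force on the tool from outside, world axes, zero at the start.
- get_ft_torque(): the same for the moment, N m.
- get_grip_width(): opening from 0.0 (shut) to 1.0 (fully open).
Only numpy, scipy, OpenCV 4.12 (cv2) and the standard library are available. Lean on these libraries where they do the work, as an engineer would, in place of code of your own. Each camera call takes 0.05 s, during which the arm holds its last target.

### The job

Raise the centrifuge's lid by its front tab until it stands just past upright, at about 100 degrees from closed (not right back onto the bottles behind), and leave it standing there by itself. Then turn the rotor until the red-capped tube is at the front, in line with the blue mark on the chamber's rim, and finish while still holding the rotor still there, so that a colleague can draw the tube; leave the bottles, the jar and the pads round the machine alone.

Things in the scene. Friction and masses are not known exactly. Their poses are not given: they have to be found in the camera images.
- centrifuge: White bench centrifuge, fixed, 222 wide x 106 mm high without lid. Origin on the rotor's axis at worktop height; x to its back, y to its left (robot's left), z up. Its front (display, keys, dial) faces -x, 98 mm in front of the axis (dial 107 mm); its back is 131 mm behind the axis. Round chamber of radius 76 mm, rim at z = 106 to 108 mm. It starts at varied places, turned up to 0.2 rad.
- front_mark (a point): Centre of the blue index mark, 22 x 7 mm, flat on the rim at the front of the chamber, 82 mm straight in front of the rotor's axis and 108 mm up. It shows when the lid is open.
- lid (a joint): Angle of the lid in rad: 0 closed (level), grows as it opens up and back; 1.57 upright, 2.4 the stop. White plate 190 x 208 x 16 mm, 0.35 kg, on a stiff friction hinge (0.6 N m): it stays where it is left. Starts closed or a little ajar (0 to 0.2).
- lid_tab (a point): Grip point of the lid's grey pull tab, which sticks out of the middle of the lid's front edge in the lid's plane: 20 mm wide (sideways), 11 mm thick, 38 mm long; this point is 19 mm out from the edge, in mid thickness, 120 mm up when closed. Can be pinched across its width from above at any lid angle; moves on a circle of radius 215 mm about the hinge. Raising it takes about 5 N.
- lid_hinge (a point): Middle of the lid's hinge line, 104 mm behind the rotor's axis, 116 mm above the worktop; the line runs along the centrifuge's y.
- rotor: Grey rotor in the chamber, 140 mm across, turns either way without stops about the upright axis (light friction, stays where left). Origin on the axis at worktop height; its own -x axis points to the red-capped tube: its yaw equals the centrifuge's when that tube is at the front. Six slanted tubes 60 degrees apart, five white caps, one red, which starts 0.6 rad or more from the front.
- knob (a point): Point on the axis of the rotor's black round fluted knob (29 mm across, standing from 68 to 105 mm above the worktop), 92 mm up, at the height to grip. The caps leave 41 mm of free radius round the axis.
- red_cap (a point): Centre of the red tube cap, 18 mm across, 53 mm from the rotor's axis and 81 mm above the worktop (cap tops at 92 mm).
- forceps_jar: Steel jar with two forceps, 69 mm across, 202 mm tall, loose, standing behind the machine; origin at its foot. To be left alone.
- pump_bottle: Pump bottle, 47 x 75 x 175 mm, loose, behind the machine; origin at its foot. To be left alone.
- oil_dropper: Small amber dropper bottle, 33 mm across, 102 mm tall, loose, behind the machine; origin at its foot. To be left alone.
- pad_stack: Stack of folded white pads, 98 x 91 x 38 mm, loose, to the left of the machine; origin at its foot. To be left alone.

How it is judged:
On the way:
1. the lid stands by itself at 100 degrees, 8 degrees either way, and nothing touches it (value of joint lid between 1.606 and 1.885 rad and velocity of joint lid between -0.05 and 0.05 rad/s and contact force between each of the arm, the fingers and lid below 0.2 N), for 0.3 s.
At the end, for the whole second after the job is handed in: The lid stands untouched at 100 degrees within 8; the red-capped tube points to the front mark within 0.13 rad (7.5 degrees), the rotor is at rest (under 0.05 rad/s), and the fingers still hold it (contact force over 1 N) (value of joint lid between 1.606 and 1.885 rad and contact force between each of the arm, the fingers and lid below 0.2 N and angle between the x axis of rotor and the x axis of centrifuge, either way round below 0.13 rad and x of red_cap in the frame of centrifuge below 0 m and angular speed of rotor below 0.05 rad/s and contact force between the fingers and rotor above 1 N); the arm keeps its last pose, push and grip.
It fails at once if the lid is swung back beyond 120 degrees (value of joint lid above 2.09 rad).
It fails at once if a bottle, the jar or the pads are moved by more than 15 mm (distance of any of forceps_jar, pump_bottle, oil_dropper, pad_stack from where it was at the start of the episode above 0.015 m).
It also fails if it takes over 72 s, if anything falls off the work surface, if the arm or the gripper's body presses on something with over 40 N, if the wrist force passes 120 N, or if a joint passes its speed limit or range.

## Working session

There is one attempt and no reset: what is moved stays moved. The work goes in short steps, each a Python script; the robot and the scene stay as the last script left them, time stands still between calls to the robot, and variables do not carry over. Pictures are saved under pics/ and viewed, and the job is handed in when it is done.

```bash
mkdir -p pics; ls; python3 - <<'E'
from station import *
import cv2,numpy as np
np.set_printoptions(precision=4,suppress=True)
for n in ["scene","top","wrist"]:
    im=read_camera(n); cv2.imwrite(f"pics/a_{n}.png",im[:,:,::-1]); print(n,camera_info(n))
print(get_time(),get_tcp_pos(),get_ee_rot())
E
```

```text
pics
scene {'intrinsics': array([[399.6932,   0.    , 280.5669],
       [  0.    , 399.6932, 216.3294],
       [  0.    ,   0.    ,   1.    ]]), 'T': array([[-0.8636,  0.3397, -0.3726,  0.2892],
       [-0.5041, -0.5996,  0.6216,  0.7612],
       [-0.0123,  0.7246,  0.6891,  0.7233],
       [ 0.    ,  0.    ,  0.    ,  1.    ]])}
top {'intrinsics': array([[444.8535,   0.    , 280.7538],
       [  0.    , 444.8535, 221.2778],
       [  0.    ,   0.    ,   1.    ]]), 'T': array([[-0.0141,  0.9983, -0.0572,  0.5578],
       [-0.9997, -0.0129,  0.0209,  0.196 ],
       [ 0.0201,  0.0574,  0.9981,  0.967 ],
       [ 0.    ,  0.    ,  0.    ,  1.    ]])}
wrist {'intrinsics': array([[301.3614,   0.    , 272.0946],
       [  0.    , 301.3614, 206.99  ],
       [  0.    ,   0.    ,   1.    ]]), 'tool_from_camera': array([[ 1.    , -0.0009, -0.0001,  0.0002],
       [-0.0009, -0.9547, -0.2977, -0.0826],
       [ 0.0001,  0.2977, -0.9547, -0.1615],
       [ 0.    ,  0.    ,  0.    ,  1.    ]])}
0.15 [0.1622 0.6031 0.2221] [ 0.0003  0.7937  0.6084 -0.0005]
```

View pics/a_scene.png

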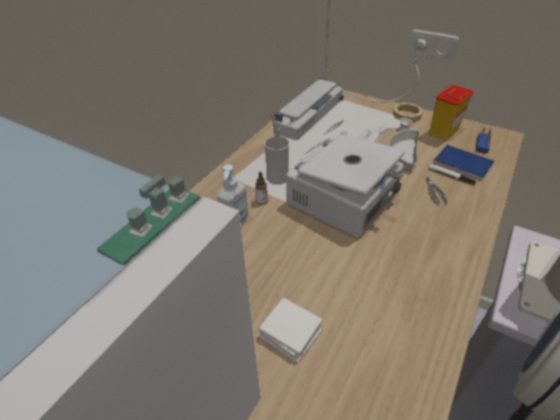

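View pics/a_top.png

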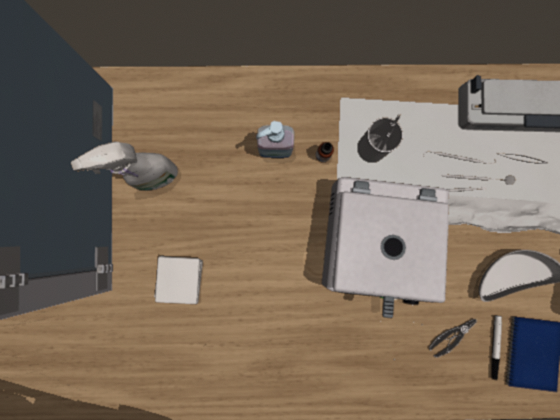

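View pics/a_wrist.png

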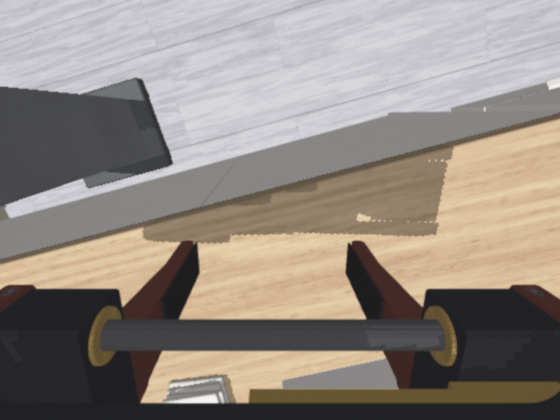

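```bash
cat > h.py <<'E'
from station import *
import cv2,numpy as np
from scipy.spatial.transform import Rotation as R
np.set_printoptions(precision=4,suppress=True)
def ray(info,px,T=None):
    K=info["intrinsics"]; T=info["T"] if T is None else T
    d=np.array([(px[0]-K[0,2])/K[0,0],-(px[1]-K[1,2])/K[1,1],-1.]); d/=np.linalg.norm(d)
    return T[:3,3],T[:3,:3]@d
def onz(r,z): return r[0]+r[1]*(z-r[0][2])/r[1][2]
def cross(rs):
    A=sum(np.eye(3)-np.outer(d,d) for _,d in rs); b=sum((np.eye(3)-np.outer(d,d))@o for o,d in rs)
    p=np.linalg.solve(A,b); return p,[np.linalg.norm((np.eye(3)-np.outer(d,d))@(p-o)) for o,d in rs]
def proj(info,p,T=None):
    K=info["intrinsics"]; T=info["T"] if T is None else T
    c=np.linalg.inv(T)@np.r_[p,1]; return np.array([K[0,0]*c[0]/-c[2]+K[0,2],-K[1,1]*c[1]/-c[2]+K[1,2]])
def tcpT():
    T=np.eye(4); q=get_ee_rot(); T[:3,:3]=R.from_quat([q[1],q[2],q[3],q[0]]).as_matrix(); T[:3,3]=get_tcp_pos(); return T
def quat(M):
    q=R.from_matrix(M).as_quat(); return [q[3],q[0],q[1],q[2]]
def crop(src,x0,y0,x1,y1,s,out):
    im=cv2.imread(src)[y0:y1,x0:x1]; cv2.imwrite(out,cv2.resize(im,None,fx=s,fy=s,interpolation=cv2.INTER_CUBIC))
E
python3 - <<'E'
from h import *
crop("pics/a_top.png",310,160,470,330,3.5,"pics/b_top.png")
crop("pics/a_scene.png",260,120,420,240,5,"pics/b_scene.png")
E
```

```text
(no output)
```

View pics/b_top.png

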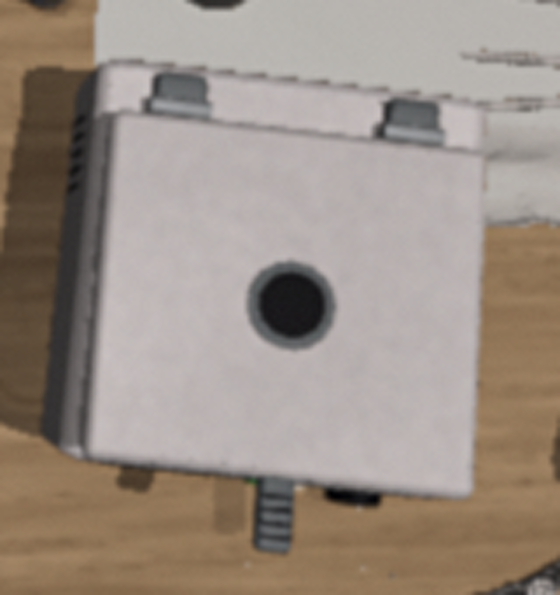

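View pics/b_scene.png

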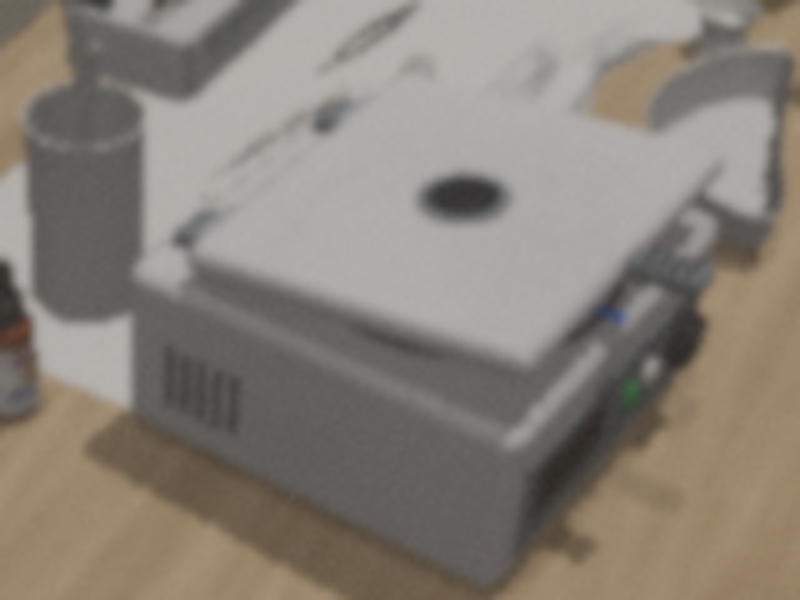

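```bash
python3 - <<'E'
from h import *
it,isc=camera_info("top"),camera_info("scene")
t=lambda u,v:ray(it,(310+u/3.5-.4,160+v/3.5-.4)); s=lambda u,v:ray(isc,(260+u/5-.4,120+v/5-.4))
P={}
for n,a,b in [("tabmid",(274,515),(676,266)),("tabtip",(273,550),(706,280)),("RL",(112,113),(195,258)),("FL",(92,457),(530,362)),("FR",(470,495),(720,160)),("disc",(291,305),(463,196))]:
    p,e=cross([t(*a),s(*b)]); P[n]=p; print(n,p,e)
print("mark",onz(s(611,315),.108))
f=(P["FR"]-P["FL"]); print("yaw from front edge",np.arctan2(f[1],f[0])+np.pi/2)
# at hinge height rear edge
a=onz(t(112,113),.125);b=onz(t(484,150),.125); print(a,b,np.arctan2(*(b-a)[[1,0]])+np.pi/2, (a+b)/2)
a=onz(t(100,62),.106);b=onz(t(484,108),.106); print("body back",a,b,np.arctan2(*(b-a)[[1,0]])+np.pi/2, (a+b)/2)
E
```

```text
tabmid [ 0.4435 -0.016   0.1484] [np.float64(0.001998238475878337), np.float64(0.001998238475878269)]
tabtip [ 0.4267 -0.0146  0.1476] [np.float64(0.00040734811114396646), np.float64(0.00040734811114392423)]
RL [0.6585 0.0601 0.124 ] [np.float64(0.0026413738914553755), np.float64(0.002641373891455445)]
FL [0.4764 0.0791 0.146 ] [np.float64(0.00040242384985721976), np.float64(0.0004024238498572324)]
FR [ 0.4529 -0.1216  0.1418] [np.float64(0.00025824155773287473), np.float64(0.000258241557733029)]
disc [ 0.5542 -0.0295  0.1416] [np.float64(0.0007509908987071995), np.float64(0.0007509908987073235)]
mark [ 0.4672 -0.0187  0.108 ]
yaw from front edge -0.11636827992967502
[0.6607 0.0614 0.125 ] [ 0.638  -0.1423  0.125 ] -0.11106976279549308 [ 0.6494 -0.0404  0.125 ]
body back [0.6918 0.0645 0.106 ] [ 0.6635 -0.1508  0.106 ] -0.13083076562568352 [ 0.6776 -0.0431  0.106 ]
```

```bash
cat >> h.py <<'E'
YAW=-0.118; AX=np.array([0.5486,-0.0284])
ex=np.array([np.cos(YAW),np.sin(YAW),0]); ey=np.array([-np.sin(YAW),np.cos(YAW),0])
HINGE=np.r_[AX,0.116]+.104*ex
def down(psi):
    c,s=np.cos(psi),np.sin(psi); return quat(np.array([[c,s,0],[s,-c,0],[0,0,-1.]]))
def wristT(): return tcpT()@camera_info("wrist")["tool_from_camera"]
def snapw(name):
    T=wristT(); im=read_camera("wrist"); cv2.imwrite(f"pics/{name}.png",im[:,:,::-1]); np.save(f"pics/{name}.npy",T); return T
E
python3 - <<'E'
from h import *
q=inverse_kinematics([.444,-.016,.27],down(YAW+np.pi/2)); print(q)
move_pose([.444,-.016,.27],down(YAW+np.pi/2)); snapw("c_w1")
movel([.43,-.016,.20]); snapw("c_w2")
print(get_time(),get_tcp_pos(),get_joint_pos(),get_grip_width())
E
```

```text
[-0.0628  0.0898  1.9633 -0.      1.0884 -1.5156]
3.3 [ 0.431  -0.0159  0.2008] [-0.0646  0.1671  2.0598  0.      0.9132 -1.5176] 1.0008457636333192
```

View pics/c_w1.png

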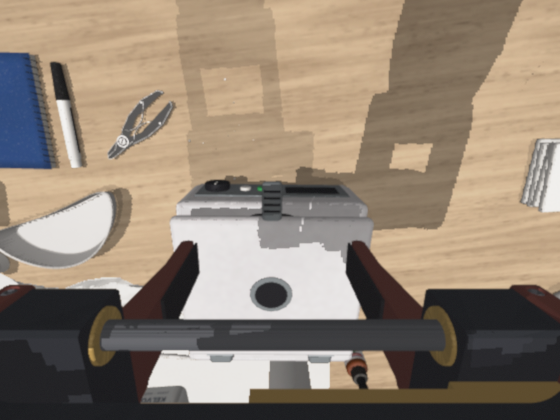

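View pics/c_w2.png

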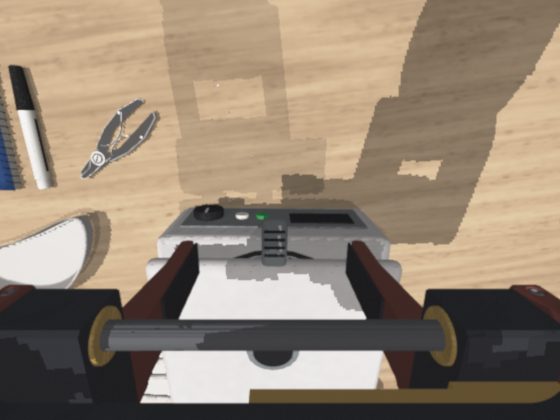

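```bash
python3 - <<'E'
from h import *
crop("pics/c_w1.png",230,170,330,240,7,"pics/d1.png")
crop("pics/c_w2.png",230,210,330,280,7,"pics/d2.png")
E
```

```text
(no output)
```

View pics/d1.png

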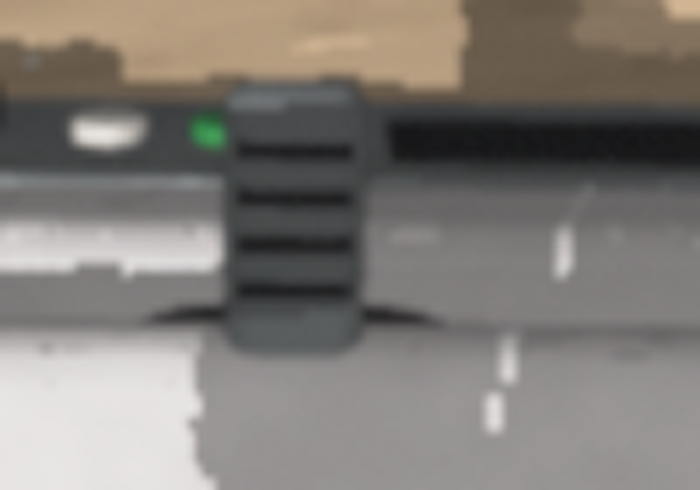

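View pics/d2.png

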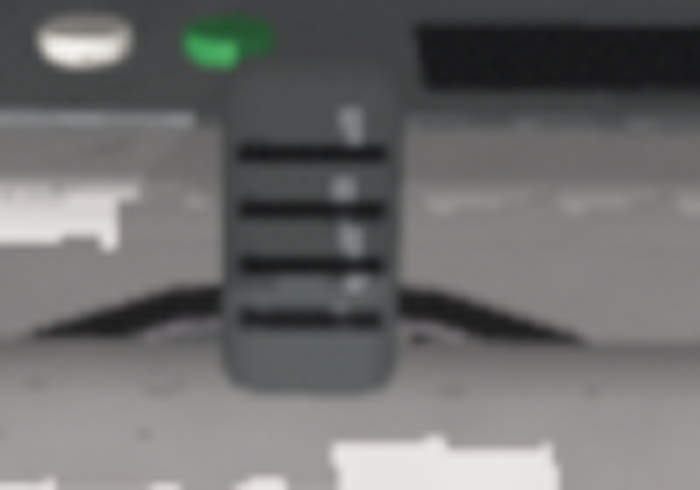

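```bash
python3 - <<'E'
from h import *
i=camera_info("wrist"); T1=np.load("pics/c_w1.npy"); T2=np.load("pics/c_w2.npy")
f1=lambda u,v:(230+u/7-.43,170+v/7-.43); f2=lambda u,v:(230+u/7-.43,210+v/7-.43)
it=camera_info("top")
for a,b in zip([152,198,244,290],[153,209,265,318]):
    p,e=cross([ray(i,f1(295,a),T1),ray(i,f2(313,b),T2)])
    d=p-HINGE; print(p,e[0],"fwd",-d@ex,"side",d@ey,"ang",np.arctan2(d[2]-.008,-d@ex), proj(it,p))
E
```

```text
[ 0.4335 -0.0142  0.1501] 4.703675087158175e-05 fwd 0.21991732392206398 side 0.0005165627565242964 ang 0.11807585319193381 [387.7645 313.3938]
[ 0.4401 -0.015   0.15  ] 5.4331763943247656e-05 fwd 0.21333277265346567 side 0.0005313692058104302 ang 0.12132285566023437 [388.0676 309.766 ]
[ 0.4467 -0.0158  0.1501] 6.104552909931878e-05 fwd 0.20670254346739297 side 0.00054584448983262 ang 0.12554253102290666 [388.395  306.1286]
[ 0.454  -0.0166  0.1482] 7.665232113265303e-05 fwd 0.19933051138372618 side 0.0005675385377222649 ang 0.12060442187727045 [388.4673 301.9511]
```

```bash
cat >> h.py <<'E'
RG=.2155; OFF=.014
def arc(al): return HINGE-ex*RG*np.cos(al)+ey*.0005+np.array([0,0,RG*np.sin(al)-OFF])
E
python3 - <<'E'
from h import *
p=arc(.135); print(p, inverse_kinematics(arc(1.77),down(YAW+np.pi/2)))
movel(p+[0,0,.06]); hit=movel(p,v=.06,until_force=8); print(hit,get_tcp_pos())
if not hit: command_gripper(0.0)
print(get_time(),get_grip_width(),get_ft_force()); snapw("e_w")
im=read_camera("scene"); cv2.imwrite("pics/e_s.png",im[:,:,::-1])
E
```

```text
[ 0.4399 -0.015   0.131 ] [-0.0821  0.4512  1.3723 -0.      1.3181 -1.5349]
False [ 0.4402 -0.015   0.1313]
5.75 0.22962984253279706 [-0.166  -4.8091 -0.1087]
```

View pics/e_w.png

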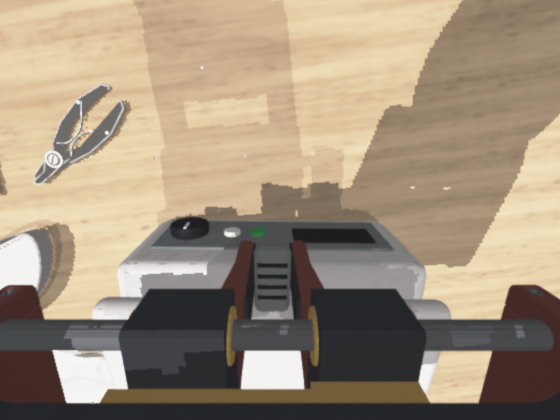

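The fingers hold the tab at (272, 275), and the opening reads 20 mm, which matches its width. Next I raise the lid along the arc, watching the force.

```bash
python3 - <<'E'
from h import *
for al in np.linspace(.135,1.765,13)[1:]:
    movel(arc(al),v=.12)
    f=get_ft_force(); print(round(al,2),get_tcp_pos()-arc(al),f,get_grip_width())
    if np.linalg.norm(f)>60: print("STOP"); break
print(get_time())
im=read_camera("scene"); cv2.imwrite("pics/f_s.png",im[:,:,::-1])
im=read_camera("top"); cv2.imwrite("pics/f_t.png",im[:,:,::-1])
E
```

```text
0.27 [-0.0001 -0.0004  0.0004] [-0.1652 -5.1121  0.0892] 0.22754205603973862
0.41 [-0.0003 -0.0005  0.0003] [-1.7159 -4.7434  1.3237] 0.22488118980457505
0.54 [-0.0005 -0.0006  0.0002] [-1.3697 -4.7853  2.3621] 0.22629756839993836
0.68 [-0.0005 -0.0007  0.0002] [-3.943  -5.8425  3.3426] 0.2237990117626063
0.81 [-0.0004 -0.0009  0.0002] [-1.5376 -5.7862  3.5537] 0.2255696249585521
0.95 [-0.0003 -0.0011  0.0001] [-2.5385 -7.004   1.9632] 0.22572899277835554
1.09 [-0.0002 -0.0014  0.    ] [-1.301  -8.691   2.1876] 0.22619580836672218
1.22 [-0.0001 -0.0016  0.0001] [-1.2176 -7.4161  3.3683] 0.228733122520886
1.36 [ 0.0001 -0.0018  0.0004] [-1.0064 -8.4131  3.9976] 0.2231909943837163
1.49 [ 0.0006 -0.0021  0.0009] [-1.1284 -9.5032  5.2166] 0.2229580933848619
1.63 [ 0.0011 -0.0024  0.0015] [  0.5757 -10.1526   7.0877] 0.21432628750754615
1.76 [0.0014 0.0002 0.0008] [2.4195 0.356  1.5253] 0.014731964300681185
10.55
```

View pics/f_s.png

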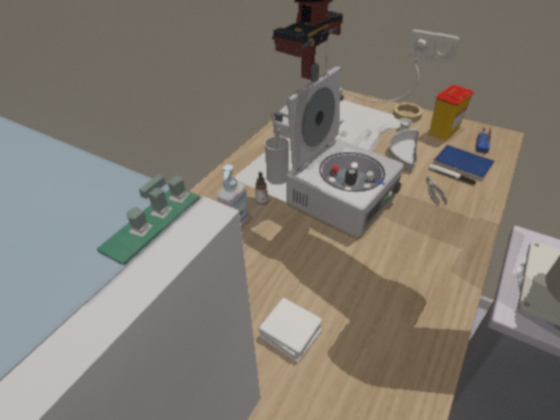

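View pics/f_t.png

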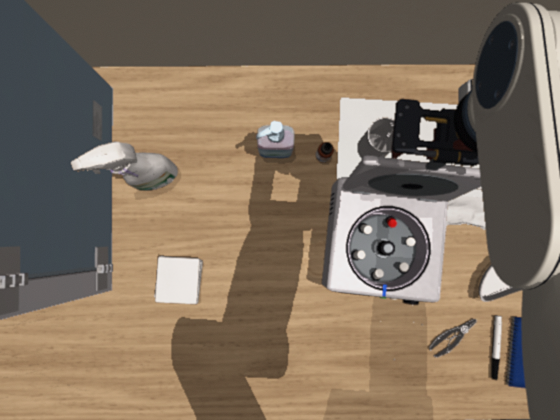

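```bash
python3 - <<'E'
from h import *
snapw("g_w"); print(get_tcp_pos(), get_ft_force())
crop("pics/f_s.png",260,20,420,180,4,"pics/g_s.png")
crop("pics/f_t.png",320,90,480,190,5,"pics/g_t.png")
E
```

```text
[ 0.6936 -0.0448  0.3136] [3.704  0.0054 3.1349]
```

View pics/g_s.png

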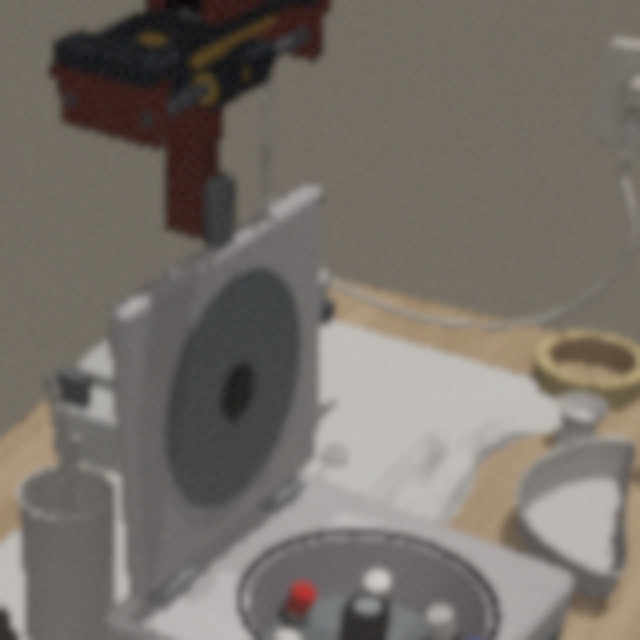

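View pics/g_w.png

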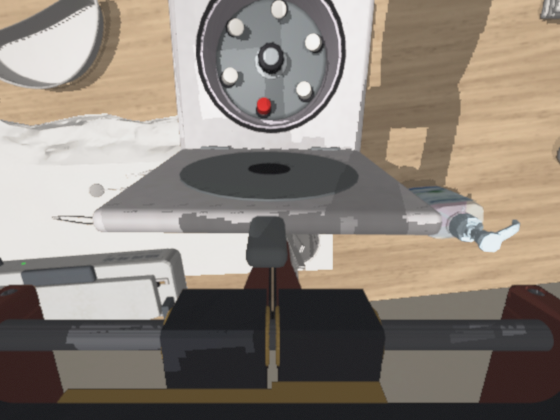

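View pics/g_t.png

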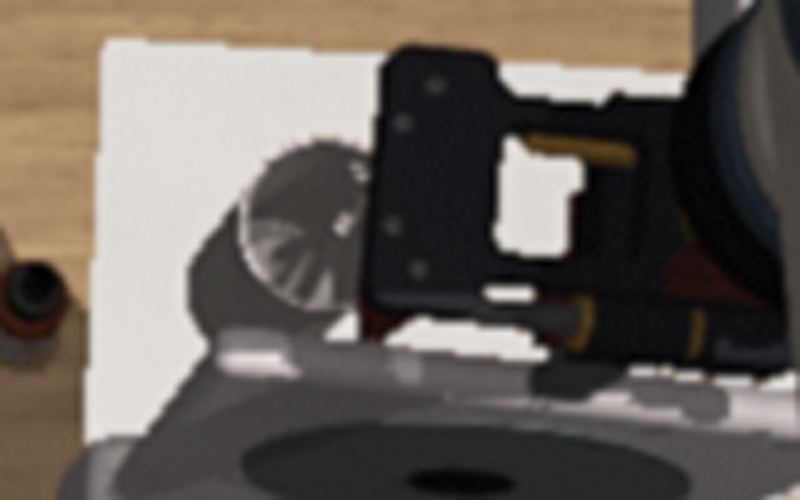

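```bash
python3 - <<'E'
from h import *
p=get_tcp_pos()
movel(p+ex*.004+[0,0,.02],v=.05); movel(p+ex*.004+[0,0,.09],v=.1)
print(get_time(),get_tcp_pos(),get_ft_force())
movel(HINGE-ex*.05+[0,0,.30]); snapw("h_w1")
movel(HINGE-ex*.13+[0,0,.30]); snapw("h_w2")
im=read_camera("scene"); cv2.imwrite("pics/h_s.png",im[:,:,::-1])
im=read_camera("top"); cv2.imwrite("pics/h_t.png",im[:,:,::-1])
crop("pics/h_s.png",270,50,360,180,4.5,"pics/h_sc.png")
print(get_time())
E
```

```text
12.1083 [ 0.6972 -0.0452  0.4028] [-0.0644 -0.6856 -0.1841]
13.7833
```

View pics/h_w1.png

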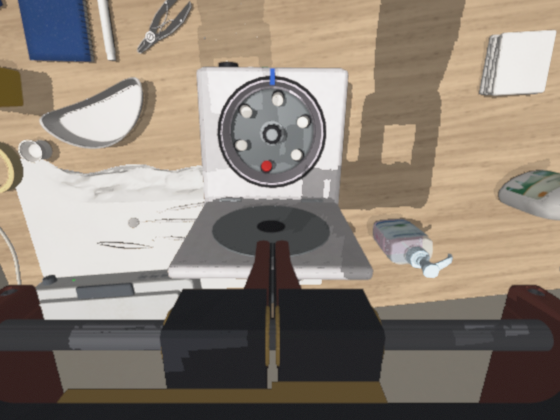

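View pics/h_w2.png

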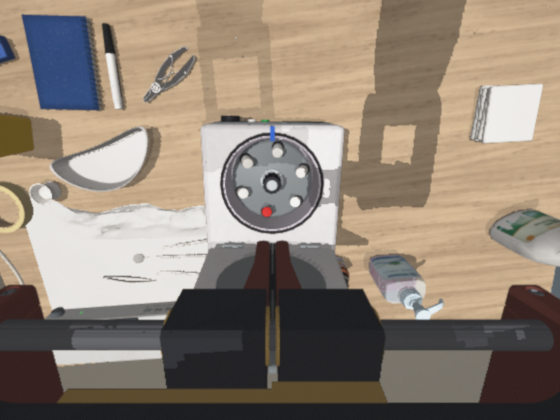

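View pics/h_t.png

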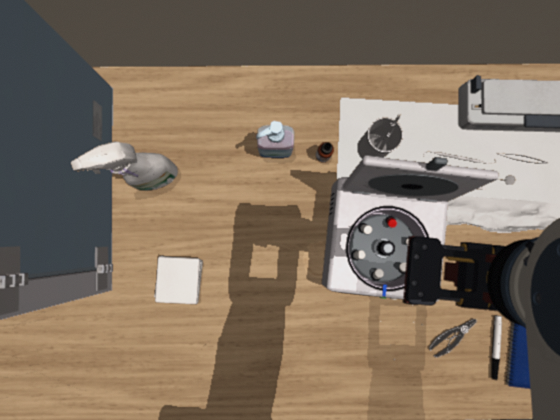

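View pics/h_sc.png

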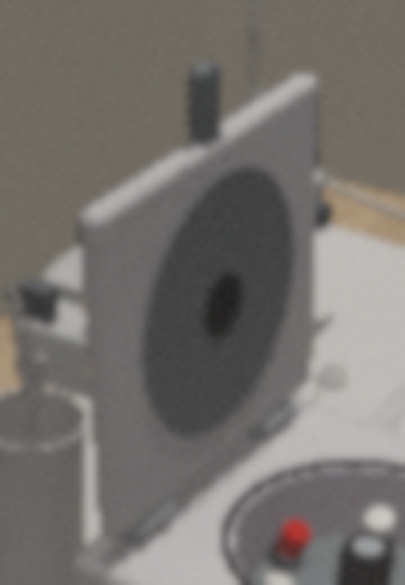

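```bash
python3 - <<'E'
from h import *
crop("pics/h_t.png",340,140,510,220,4.5,"pics/i_t.png")
crop("pics/h_t.png",320,170,460,310,4.2,"pics/i_t2.png")
E
```

```text
(no output)
```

View pics/i_t.png

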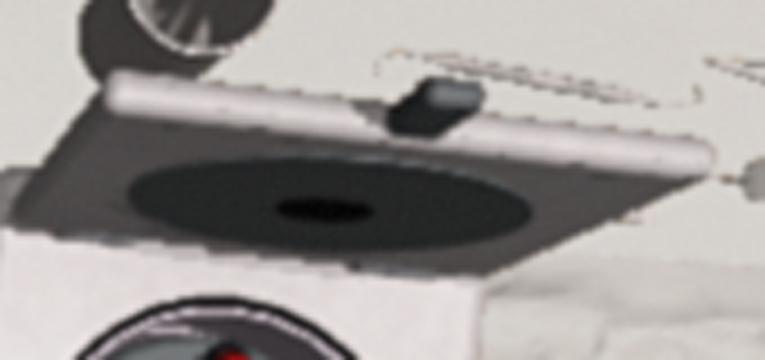

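View pics/i_t2.png

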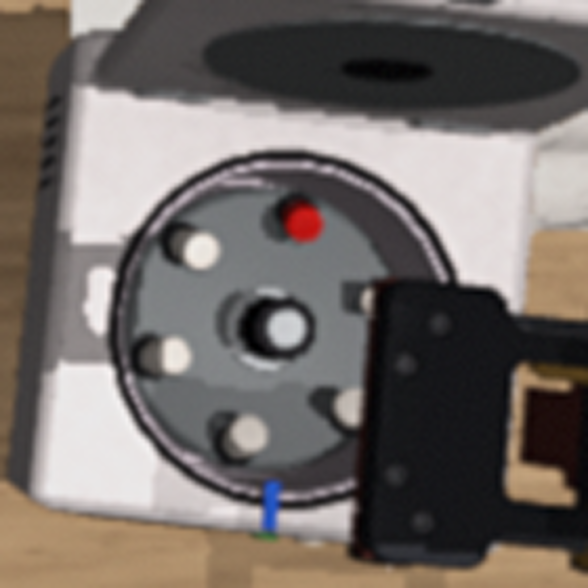

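```bash
python3 - <<'E'
from h import *
it,isc,iw=camera_info("top"),camera_info("scene"),camera_info("wrist")
t=lambda u,v:ray(it,(340+u/4.5-.4,140+v/4.5-.4)); t2=lambda u,v:ray(it,(320+u/4.2-.4,170+v/4.2-.4)); s=lambda u,v:ray(isc,(270+u/4.5-.4,50+v/4.5-.4))
def rel(n,p,e):
    d=p-HINGE; print(n,p,np.round(e[0],4),"back",d@ex,"left",d@ey,"up",d[2],"ang",np.arctan2(d[2],-d@ex))
for n,a,b in [("tip",t(457,93),s(204,68)),("hub",t(325,210),s(223,305)),("cL",t(112,90),s(100,208)),("cR",t(706,158),s(308,78)),
  ("edgemid-front",t(400,135),s(204,140))]: rel(n,*cross([a,b]))
T1=np.load("pics/h_w1.npy"); T2=np.load("pics/h_w2.npy")
rel("hub w1+top",*cross([t(325,210),ray(iw,(271,227),T1)]))
rel("hub w1+scene",*cross([s(223,305),ray(iw,(271,227),T1)]))
for n,a,b,c,d in [("knob",t2(288,326),s(368,550),(272,133),(273,184)),("red",t2(302,220),s(297,530),(266,166.5),(267,212)),("mark",t2(271,506),None,(272,76),(272.5,132))]:
    L=[a,ray(iw,c,T1),ray(iw,d,T2)]+([b] if b else []); print(n,*cross(L)); print([onz(r,{"knob":.105,"red":.09,"mark":.108}[n])[:2] for r in L])
E
```

```text
tip [ 0.6763 -0.0457  0.3477] 0.0007 back 0.02482540060083404 left -0.0021189637134940986 up 0.23170138919430028 ang 1.6775330736770113
hub [ 0.6567 -0.0432  0.2212] 0.0006 back 0.005066452217298782 left -0.0019715345146577097 up 0.10519025791279928 ang 1.61892378637404
cL [0.6824 0.0554 0.3157] 0.0031 back 0.018977422172270258 left 0.09898324175577329 up 0.19968013715913807 ang 1.6655508311026748
cR [ 0.6606 -0.1442  0.3089] 0.0011 back 0.020814675014551434 left -0.10177491992197887 up 0.1929007625701734 ang 1.6782839876495608
edgemid-front [ 0.6699 -0.0388  0.3141] 0.0004 back 0.017641032615928944 left 0.003953691231505942 up 0.19810454426872492 ang 1.6596111678086736
hub w1+top [ 0.6568 -0.0423  0.2226] 0.0002 back 0.00512997676266382 left -0.0011012309475799346 up 0.1065599389688222 ang 1.6189008883785982
hub w1+scene [ 0.6562 -0.0423  0.222 ] 0.0006 back 0.004532168730380967 left -0.0011559324634288382 up 0.10602059085066422 ang 1.6135183210242041
knob [ 0.5512 -0.0286  0.1034] [np.float64(0.0034301889794440352), np.float64(0.0014879810135683886), np.float64(0.001974888009332431), np.float64(0.0005445879152202861)]
[array([ 0.554 , -0.0302]), array([ 0.5496, -0.0284]), array([ 0.55  , -0.0267]), array([ 0.5499, -0.0263])]
red [ 0.602  -0.0437  0.0884] [np.float64(0.0021591242540633677), np.float64(0.0008297800609886022), np.float64(0.0009685869437198125), np.float64(0.001778062197406024)]
[array([ 0.6038, -0.0422]), array([ 0.602 , -0.0444]), array([ 0.6007, -0.0429]), array([ 0.5999, -0.0429])]
mark [ 0.4703 -0.0189  0.1066] [np.float64(0.0014513776906107392), np.float64(0.0002000293229228025), np.float64(0.0013805143554225868)]
[array([ 0.4717, -0.0193]), array([ 0.4703, -0.019 ]), array([ 0.4691, -0.018 ])]
```

```bash
cat >> h.py <<'E'
AX=np.array([0.5512,-0.0286]); HINGE=np.r_[AX,0.116]+.104*ex
E
python3 - <<'E'
from h import *
a=HINGE.copy(); a[2]=.326; b=lambda d:a+ex*d
movel(b(-.03)+[0,0,.09]); movel(b(-.03)); print(get_ft_force())
hit=movel(b(.03),v=.03,until_force=1.5)
p=get_tcp_pos(); print(hit,p,(p-a)@ex,get_ft_force(),get_time())
movel(b((p-a)@ex+.005),v=.03); print((get_tcp_pos()-a)@ex,get_ft_force())
E
```

```text
[ 0.1645 -0.1325  1.1879]
True [ 0.6589 -0.0414  0.3252] 0.0044910701916094425 [-0.3413 -0.9106  0.4231] 16.5417
0.009240602581649915 [-1.4398 -0.1402 -0.3064]
```

```bash
python3 - <<'E'
from h import *
a=HINGE.copy(); a[2]=.326
for d in [.012,.014,.016,.018,.020]:
    movel(a+ex*d,v=.03); wait(.1); print((get_tcp_pos()-a)@ex,get_ft_force()@ex, get_ft_force())
snapw("j_w"); im=read_camera("scene"); cv2.imwrite("pics/j_s.png",im[:,:,::-1]); crop("pics/j_s.png",270,50,360,180,4.5,"pics/j_sc.png"); print(get_time())
E
```

```text
0.01192684818073114 -2.0580099662882256 [-2.0926 -0.1704 -1.9505]
0.014125832707671569 -0.9856192455152276 [-1.0218 -0.2472 -2.0427]
0.01616784053706847 -2.446521824569042 [-2.5207 -0.4811 -2.1514]
0.0181637341163118 -1.9931415194948379 [-1.9833  0.2008 -1.1164]
0.02013527066263454 -0.9750735808927768 [-1.0154 -0.2824 -1.1972]
18.7333
```

View pics/j_w.png

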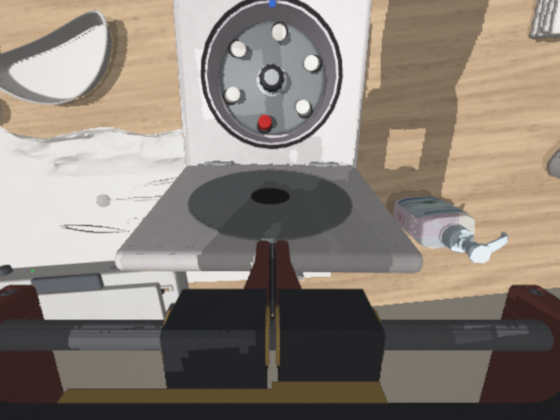

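View pics/j_sc.png

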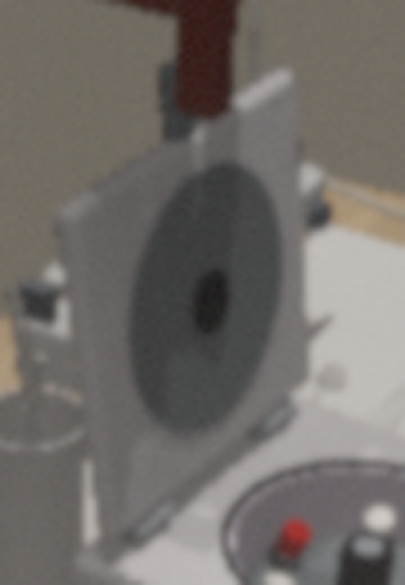

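```bash
python3 - <<'E'
from h import *
a=HINGE.copy(); a[2]=.326
movel(a-ex*.03); movel(a-ex*.05+[0,0,.09]); snapw("k_w")
movel(a-ex*.13+[0,0,.09])
im=read_camera("scene"); cv2.imwrite("pics/k_s.png",im[:,:,::-1])
im=read_camera("top"); cv2.imwrite("pics/k_t.png",im[:,:,::-1])
crop("pics/k_s.png",270,50,360,180,4.5,"pics/k_sc.png")
crop("pics/k_t.png",340,140,510,220,4.5,"pics/k_tc.png"); print(get_time())
E
```

```text
20.8167
```

View pics/k_tc.png

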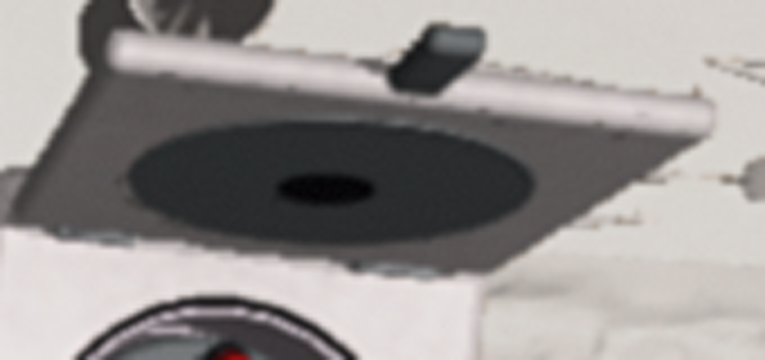

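View pics/k_sc.png

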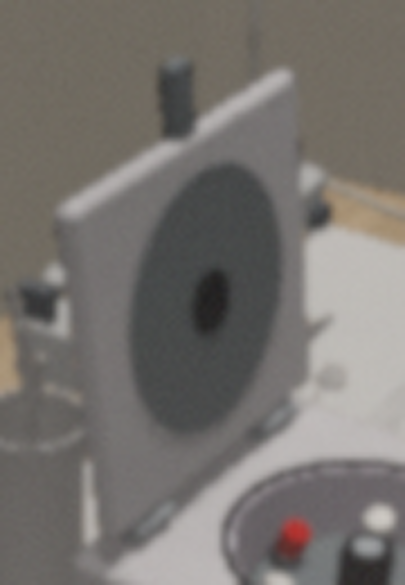

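View pics/k_w.png

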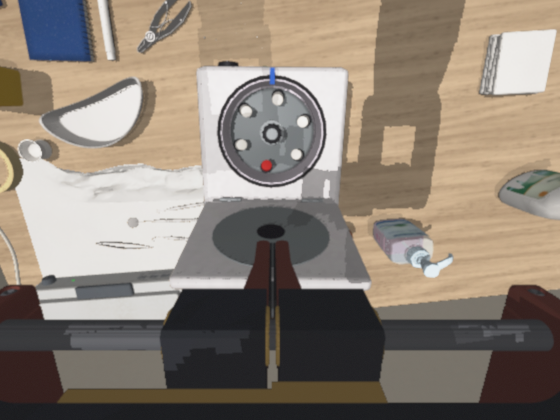

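```bash
python3 - <<'E'
from h import *
it,isc,iw=camera_info("top"),camera_info("scene"),camera_info("wrist")
t=lambda u,v:ray(it,(340+u/4.5-.4,140+v/4.5-.4)); s=lambda u,v:ray(isc,(270+u/4.5-.4,50+v/4.5-.4))
def rel(n,p,e):
    d=p-HINGE; print(n,np.round(e[0],4),"back",d@ex,"left",d@ey,"up",d[2],"ang",np.arctan2(d[2],-d@ex)); return np.array([d@ex,d[2]])
for nm,tip,hub,edge,cl,cr in [("before",(t(457,93),s(204,68)),(t(325,210),s(223,305)),(t(400,135),s(204,140)),(t(112,90),s(100,208)),(t(706,158),s(308,78))),
 ("after",(t(457,38),s(176,64)),(t(326,189),s(211,301)),(t(400,93),s(176,137)),(t(112,48),s(72,206)),(t(706,117),s(285,76)))]:
    print(nm); a=rel("tip",*cross(tip)); h=rel("hub",*cross(hub)); e=rel("edge",*cross(edge)); rel("cl",*cross(cl)); rel("cr",*cross(cr))
    print("slope hub-edge", np.pi/2+np.arctan2(*(e-h)))
E
```

```text
before
tip 0.0007 back 0.022219935536770794 left -0.0022264430135788974 up 0.23170138919430028 ang 1.6664029734044454
hub 0.0006 back 0.0024609871532355345 left -0.0020790138147425085 up 0.10519025791279928 ang 1.5941876402086825
edge 0.0004 back 0.0150355675518657 left 0.003846211931421143 up 0.19810454426872492 ang 1.6465482324863046
cl 0.0031 back 0.016371957108207012 left 0.09887576245568849 up 0.19968013715913807 ang 1.6526042508485626
cr 0.0011 back 0.01820920995048819 left -0.10188239922206367 up 0.1929007625701734 ang 1.6649142096653171
slope hub-edge 1.7053143130580228
after
tip 0.0014 back 0.03963927600602627 left -0.0018418992916072615 up 0.22970222046291466 ang 1.741681387784812
hub 0.0007 back 0.010327777793955701 left -0.001865805786395954 up 0.10512730254698748 ang 1.668722777574759
edge 0.0014 back 0.030371031958872124 left 0.004834745476602062 up 0.19593141786582802 ang 1.724580911396817
cl 0.0025 back 0.03158557480203715 left 0.09993934202293588 up 0.19665113288249225 ang 1.730053426474633
cr 0.001 back 0.032683374570412684 left -0.1019995760418023 up 0.19043121954294423 ang 1.7407685601378498
slope hub-edge 1.7880434730023456
```

```bash
cat >> h.py <<'E'
def grab(psi):
    "open, go down on the knob with jaw yaw psi, close"
    command_gripper(.5)
    move_pose([*AX,.17],down(psi)); print("above",get_tcp_pos(),get_joint_pos(),get_grip_width())
    hit=movel([*AX,.0755],v=.07,until_force=8); print("hit",hit,get_tcp_pos(),get_ft_force())
    if not hit: command_gripper(0.); print("grip",get_grip_width()*88,get_ft_force())
    return hit
def turn(d,n=3):
    for _ in range(n):
        q=np.array(get_joint_pos()); q[5]-=d/n; movej(q)
    print("turned",get_joint_pos(),get_ft_force(),get_ft_torque(),get_tcp_pos())
E
python3 - <<'E'
from h import *
movel([*AX,.25])
hit=grab(YAW+np.pi/2+.74)
print(get_time())
if not hit: turn(-.05,1); print(get_time())
im=read_camera("top"); cv2.imwrite("pics/l_t.png",im[:,:,::-1])
im=read_camera("scene"); cv2.imwrite("pics/l_s.png",im[:,:,::-1])
crop("pics/l_s.png",270,50,430,230,3.3,"pics/l_sc.png")
E
```

```text
above [ 0.5515 -0.0286  0.1703] [-0.0734  0.3858  1.8322  0.      0.9233 -2.2641] 0.5000401796859293
hit False [ 0.5515 -0.0286  0.0759] [ 1.3323  0.2178 -0.3785]
grip 28.606792097422407 [ 3.0797 -4.9707 -2.4903]
25.5417
turned [-0.0744  0.5317  1.8772 -0.0017  0.7303 -2.2174] [ 0.5311 -1.5188 -1.9072] [ 0.0901  0.0357 -0.0097] [ 0.5523 -0.0296  0.0758]
25.7917
```

View pics/l_sc.png

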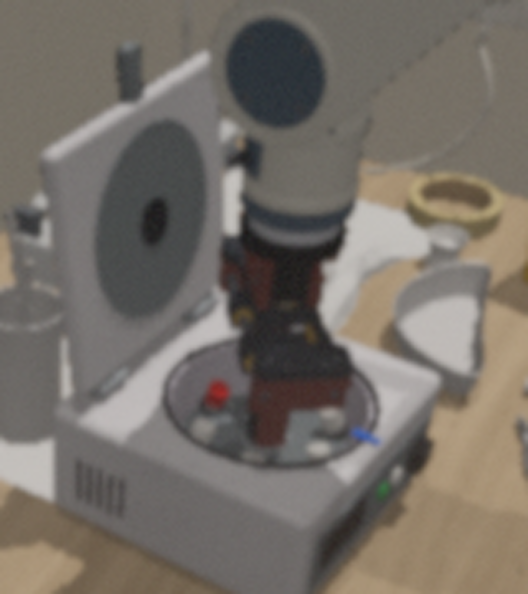

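View pics/l_t.png

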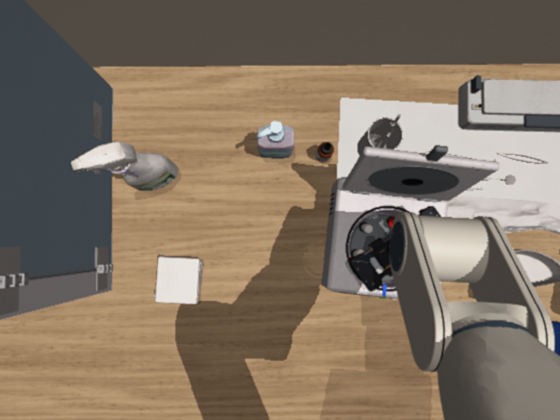

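```bash
python3 - <<'E'
from h import *
turn(-1.435,2); snapw("m_w0")
command_gripper(.5); 
p=get_tcp_pos(); p[2]=.17; movel(p); snapw("m_w"); print(get_time())
p[2]=.25; p[0]-=.05; movel(p); snapw("m_w2"); print(get_time())
im=read_camera("scene"); cv2.imwrite("pics/m_s.png",im[:,:,::-1])
crop("pics/m_s.png",270,50,430,230,3.3,"pics/m_sc.png")
E
```

```text
turned [-0.0748  0.5316  1.8772 -0.0029  0.7303 -0.788 ] [-0.7921 -5.2408 -1.5346] [-0.8552  0.0367 -0.0028] [ 0.5523 -0.0301  0.0759]
28.675
29.5
```

View pics/m_w.png

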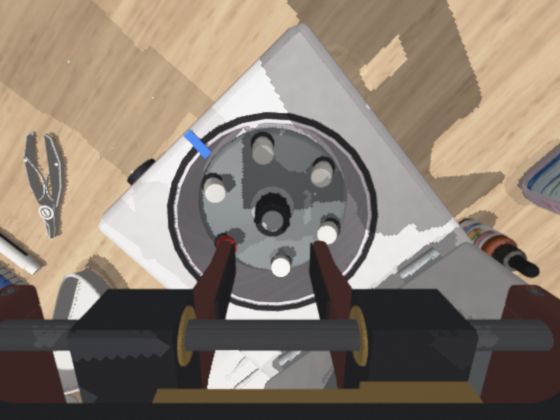

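View pics/m_w2.png

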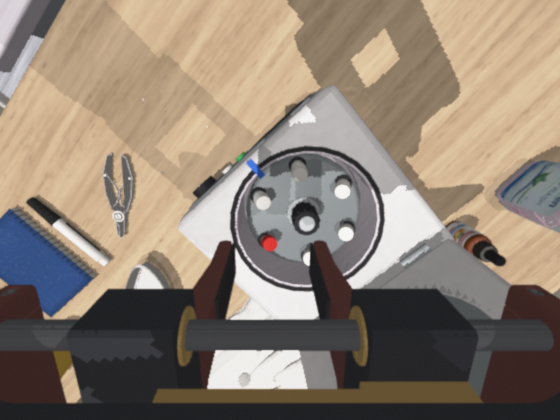

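View pics/m_sc.png

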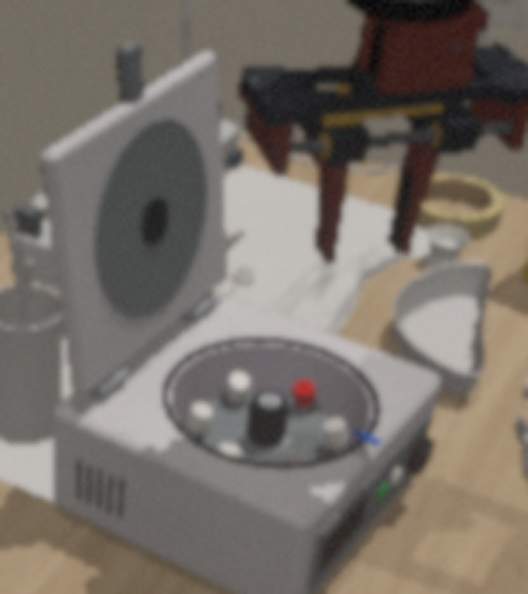

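```bash
python3 - <<'E'
from h import *
iw,isc=camera_info("wrist"),camera_info("scene"); T2=np.load("pics/m_w2.npy")
def cen(f,kind,roi):
    im=cv2.imread(f).astype(int); b,g,r=im[...,0],im[...,1],im[...,2]
    m=((r>110)&(r>2*g)&(r>2*b)) if kind=="red" else ((b>130)&(b>1.8*r)&(b>1.3*g))
    o=np.zeros_like(m); x0,y0,x1,y1=roi; o[y0:y1,x0:x1]=m[y0:y1,x0:x1]; v,u=np.nonzero(o); return u.mean(),v.mean(),len(u)
w_r=cen("pics/m_w2.png","red",(250,225,290,262)); w_b=cen("pics/m_w2.png","blue",(240,150,275,185))
s_r=cen("pics/m_s.png","red",(340,155,385,185)); s_b=cen("pics/m_s.png","blue",(370,170,400,195))
print(w_r,w_b,s_r,s_b)
red,e=cross([ray(iw,w_r,T2),ray(isc,s_r)]); mk,e2=cross([ray(iw,w_b,T2),ray(isc,s_b)])
kn=onz(ray(iw,(308,224),T2),.105); print(red,e[0],mk,e2[0],kn)
for ax in [(.5523,-.0298),AX,kn[:2]]:
    r=red[:2]-ax; m=mk[:2]-ax; print(np.arctan2(r[1],r[0]),np.linalg.norm(r),np.arctan2(m[1],m[0]),np.linalg.norm(m),"diff",(np.arctan2(m[1],m[0])-np.arctan2(r[1],r[0])+np.pi)%(2*np.pi)-np.pi, "to yaw",(np.pi+YAW-np.arctan2(r[1],r[0])+np.pi)%(2*np.pi)-np.pi)
E
```

```text
(np.float64(268.7932960893855), np.float64(243.2849162011173), 179) (np.float64(253.20833333333334), np.float64(166.59375), 96) (np.float64(361.58620689655174), np.float64(167.72413793103448), 29) (np.float64(380.5), np.float64(182.0), 2)
[ 0.5414 -0.0805  0.0857] 0.00019550078567009903 [ 0.4692 -0.0185  0.1089] 0.0013808001221560613 [ 0.5529 -0.0287  0.105 ]
-1.7829724339234323 0.051825121542290103 3.0066110697119024 0.08390032221751657 diff -1.4936018035442515 to yaw -1.4766202196663603
-1.7578095792397748 0.05278327452078981 3.0192065305779585 0.08265539792431444 diff -1.506169197361853 to yaw -1.5017830743500182
-1.7906510441835681 0.05302179548862972 3.020356373940345 0.08440637735946306 diff -1.472177889055673 to yaw -1.468941609406225
```

```bash
echo 'AX=np.array([0.5521,-0.0292])' >> h.py; python3 - <<'E'
from h import *
hit=grab(YAW+np.pi/2+.74)
if not hit: turn(-1.485,3)
wait(.3); print(get_time(), get_grip_width()*88)
snapw("n_w"); im=read_camera("scene"); cv2.imwrite("pics/n_s.png",im[:,:,::-1]); im=read_camera("top"); cv2.imwrite("pics/n_t.png",im[:,:,::-1])
crop("pics/n_s.png",270,50,430,230,3.3,"pics/n_sc.png")
E
```

```text
above [ 0.5522 -0.0292  0.1701] [-0.0744  0.387   1.8307  0.      0.9238 -2.2661] 0.5004643044721135
hit False [ 0.5524 -0.0292  0.0759] [-0.5845  0.3973 -0.5991]
grip 28.479831892843226 [ 0.0301 -2.0416  1.3891]
turned [-0.0754  0.5324  1.8758 -0.0019  0.7327 -0.7937] [-0.1349 -4.8417  0.4524] [-0.8934  0.0871  0.0097] [ 0.5524 -0.0302  0.0758]
34.9083 28.4562239713558
```

View pics/n_w.png

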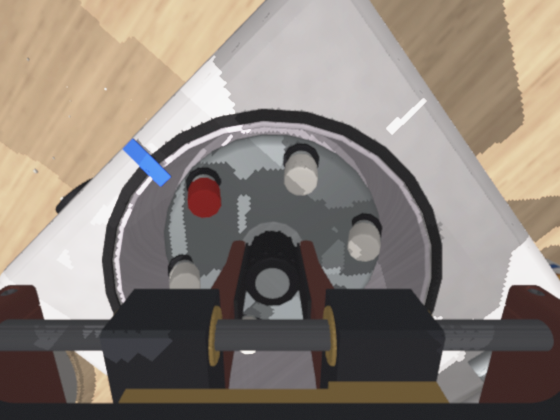

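View pics/n_sc.png

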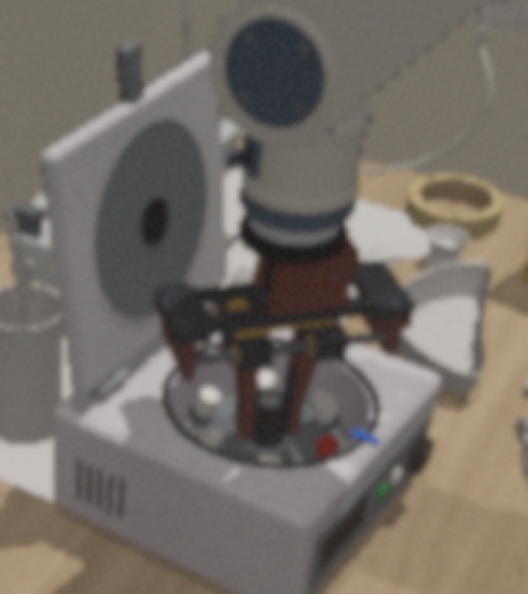

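View pics/n_t.png

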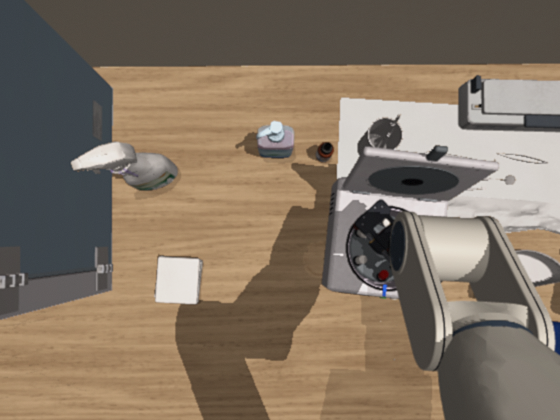

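```bash
python3 - <<'E'
from h import *
iw,isc,it=[camera_info(n) for n in("wrist","scene","top")]; T=np.load("pics/n_w.npy")
def cen(f,kind,roi):
    im=cv2.imread(f).astype(int); b,g,r=im[...,0],im[...,1],im[...,2]
    m=((r>85)&(r>2*g)&(r>2*b)) if kind=="red" else ((b>110)&(b>1.6*r)&(b>1.2*g))
    o=np.zeros_like(m); x0,y0,x1,y1=roi; o[y0:y1,x0:x1]=m[y0:y1,x0:x1]; v,u=np.nonzero(o); return u.mean(),v.mean(),len(u)
w=cen("pics/n_w.png","red",(180,170,230,225)); wb=cen("pics/n_w.png","blue",(110,130,180,195))
s=cen("pics/n_s.png","red",(360,175,380,195)); sb=cen("pics/n_s.png","blue",(370,170,400,195))
t=cen("pics/n_t.png","red",(370,265,395,285)); tb=cen("pics/n_t.png","blue",(375,280,395,302))
print(w,wb,s,sb,t,tb)
ri=cross([ray(iw,w,T),ray(isc,s),ray(it,t)]); mi=cross([ray(iw,wb,T),ray(it,tb)]); print(ri,mi)
for nm,rr,mm in [("w",onz(ray(iw,w,T),.085),onz(ray(iw,wb,T),.108)),("t",onz(ray(it,t),.085),onz(ray(it,tb),.108)),("tri",ri[0],mi[0])]:
  for ax in [np.array([.5524,-.0302]),np.array([.5521,-.0290]),np.array([.5512,-.0286])]:
    r=rr[:2]-ax; m=mm[:2]-ax; a=np.arctan2(r[1],r[0])%(2*np.pi); b=np.arctan2(m[1],m[0])%(2*np.pi); print(nm,a-(np.pi+YAW),a-b,np.linalg.norm(r),np.linalg.norm(m))
E
```

```text
(np.float64(203.71067415730337), np.float64(197.38483146067415), 1068) (np.float64(146.74035087719298), np.float64(162.44795321637426), 855) (np.float64(368.7368421052632), np.float64(184.8421052631579), 19) (np.float64(379.6875), np.float64(181.5), 16) (np.float64(nan), np.float64(nan), 0) (np.float64(384.2857142857143), np.float64(289.1190476190476), 42)
(array([nan, nan, nan]), [np.float64(nan), np.float64(nan), np.float64(nan)]) (array([ 0.4731, -0.0171,  0.1147]), [np.float64(0.001367884952956816), np.float64(0.001367884952956874)])
w -0.006129474456708195 0.013768987106878239 0.05413371320762899 0.0825133621853806
w 0.01535499232231663 0.02127078976822938 0.05369984128883856 0.08205927764359702
w 0.021148245666966492 0.02354204877010213 0.05276447781577894 0.08111724215236248
t nan nan nan 0.07956387998680221
t nan nan nan 0.07911547265071822
t nan nan nan 0.07817497360430063
tri nan nan nan 0.0803447295624659
tri nan nan nan 0.07986084014785629
tri nan nan nan 0.07891164445498121<stdin>:6: RuntimeWarning: Mean of empty slice.
  ret = ret.dtype.type(ret / rcount)
```

```bash
python3 - <<'E'
from h import *
a=cv2.imread("pics/a_top.png").astype(int); b=cv2.imread("pics/n_t.png").astype(int); d=abs(a-b).sum(2)
print("pad/pump/dropper/jar diff",[d[y0:y1,x0:x1].mean() for x0,y0,x1,y1 in [(150,250,205,308),(250,115,298,160),(312,138,338,164),(364,110,405,150)]])
k=cv2.imread("pics/k_s.png").astype(int); n=cv2.imread("pics/n_s.png").astype(int); print("lid scene diff",abs(k-n).sum(2)[65:150,283:325].mean())
print(get_time(),get_qvel(),get_grip_width()*88,get_ft_force())
job_done()
E
```

```text
pad/pump/dropper/jar diff [np.float64(85.85705329153605), np.float64(69.26203703703703), np.float64(48.99704142011834), np.float64(71.55731707317074)]
lid scene diff 14.953501400560224
35.0583 [-0.0006  0.0002  0.     -0.0002  0.0013 -0.0006] 28.63720115040673 [-0.6195 -5.4817  0.8618]
the job is handed in; nothing more can be done
```

```bash
python3 - <<'E'
import cv2,numpy as np
a=cv2.imread("pics/a_top.png",0); b=cv2.imread("pics/n_t.png",0)
for n,(x0,y0,x1,y1) in dict(pad=(155,255,200,303),pump=(255,118,295,158),drop=(315,140,336,162),jar=(366,115,403,150),body_bg=(470,80,555,130)).items():
    r=cv2.matchTemplate(b[y0-8:y1+8,x0-8:x1+8],a[y0:y1,x0:x1],cv2.TM_CCOEFF_NORMED); _,s,_,p=cv2.minMaxLoc(r); print(n,p[0]-8,p[1]-8,round(s,2))
E
```

```text
pad 0 0 1.0
pump 0 0 1.0
drop 0 0 1.0
jar 0 0 0.96
body_bg 0 0 1.0
```

The lid stands by itself at about 99 degrees, and the red-capped tube is at the front mark with the rotor still gripped. I handed the job in at 35 s of the 72 s; no verdict is reported.

**Lid:** I pinched the tab and raised the lid along its arc. The fingers slipped off the tab near the top and left the lid at about 95 degrees. I then pushed the tab back about 5 degrees with the closed fingers and withdrew. The last measurement gave about 1.73 rad, with separate estimates from 1.71 to 1.79, all inside the 1.606–1.885 band. The scene view shows the lid unmoved after the rotor work, and the arm looks clear of it there. I had no direct reading of contact with the lid.

**Rotor:** I turned it about -2.97 rad in two grips of the knob, measuring again in between. In the wrist picture the red cap is within about 0.02 rad of the mark. In the top picture it is lined up with the mark by eye. My colour mask found no red in the top picture, so there was no numeric cross-check from that view. The fingers are still closed on the knob, with an opening of 28.6 mm, and the joint speeds are about zero.

**Surroundings:** A raw pixel difference on the bottles, jar and pads came out high, at 49 to 86 (summed over the three colours). Matching them against the first top picture, after hand-in, showed no shift of any of them (0 pixels). Shading is the likely cause of the difference.

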